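# Count a streak of colonies on the colony counter

## Task

Count the colonies on the pressure-sensing counter: with your closed fingertips pointing down, come down on the red dot on the Petri dish and trace the cream S-shaped streak through every colony to the blue dot, pressing lightly so that the sprung platen stays about half-way down and never reaches its stop, and not lifting off on the way. Then lift straight off, leaving the dish in its place on the platen and everything else untouched.

Things in the scene. Friction and masses are not known exactly. Their poses are not given: they have to be found in the camera images.
- dish: closed round Petri dish, 151 mm across, 17 mm high, loose on the platen between its lugs. Origin: centre of its underside; z up; flat rigid top at z = 17 mm. x axis: from the red dot (x -48, y 0 mm) to the blue dot (x +48, y 0 mm). On its black top a cream S-shaped streak joins them through five cream colonies: y = 22 mm * sin(pi * x / 48 mm), a mark every 16 mm in x
- pad (a joint): how far the platen is pressed down, m: 0 is up, 0.014 its bottom stop. It sinks level, pushed back by a soft spring: about 1 N starts it, about 3 N holds it 7 mm down, 5 to 6 N bottoms it. The counter counts while it is 3 to 12 mm down; deeper is too hard
- pad_top (a point): centre of the platen's top face, on which the dish stands: round aluminium platen 168 mm across, six black lugs 8 mm high round the dish; sinks straight down with the dish. Where the fingertips are is judged by the point midway between the finger pads, so keep the fingers shut and pointing straight down
- counter: grey colony counter housing, 270 (x) by 300 (y) by 35 mm high, heavy and fixed. Origin: centre of its underside. The platen is at its centre, its top 53 mm above the table when up, so the dish's top is then 70 mm above the table
- pen: loose marker pen 130 mm long, 13 mm thick, white with blue cap, lying on the housing beside the platen; origin at the centre of its underside. Leave alone
- objective: loose steel microscope objective, 24 mm across, 40 mm high, standing on the housing beside the platen, on the other side from the pen; origin at the centre of its underside. Leave alone
- reagent: amber bottle 54 mm across, 120 mm high, on the table beside the counter; origin at the centre of its underside. Leave alone
- eyepiece: black and steel eyepiece tube 110 mm long, 30 mm thick, lying on the table beside the counter; origin at the centre of its underside. Leave alone
- slidebox: blue slide box with white lid, 87 by 102 by 34 mm; origin at the centre of its underside. Leave alone
- beaker: glass beaker 66 mm across, 85 mm high; origin at the centre of its underside. Leave alone
- mark0 (a point): red start dot, 12 mm across; its centre on the dish's top face
- mark1 (a point): cream colony number 1 from the red dot, 9 mm across; its centre on the dish's top face
- mark2 (a point): cream colony number 2 from the red dot, 9 mm across; its centre on the dish's top face
- mark3 (a point): cream colony number 3 from the red dot, 9 mm across; its centre on the dish's top face
- mark4 (a point): cream colony number 4 from the red dot, 9 mm across; its centre on the dish's top face
- mark5 (a point): cream colony number 5 from the red dot, 9 mm across; its centre on the dish's top face
- mark6 (a point): blue end dot, 12 mm across; its centre on the dish's top face

How it is judged (in metres and radians):
On the way, in this order (a step that is already met when the one before it is completed fails the run):
1. fingertips on the red start dot, platen pressed 3 to 12 mm down (horizontal distance between the grasp point and mark0 below 0.008 m and value of joint pad between 0.003 and 0.012 m and contact force between the fingers and dish above 0.3 N), for 0.05 s.
2. fingertips on colony 1, platen pressed 3 to 12 mm down (horizontal distance between the grasp point and mark1 below 0.008 m and value of joint pad between 0.003 and 0.012 m and contact force between the fingers and dish above 0.3 N), for 0.05 s.
3. fingertips on colony 2, platen pressed 3 to 12 mm down (horizontal distance between the grasp point and mark2 below 0.008 m and value of joint pad between 0.003 and 0.012 m and contact force between the fingers and dish above 0.3 N), for 0.05 s.
4. fingertips on colony 3, platen pressed 3 to 12 mm down (horizontal distance between the grasp point and mark3 below 0.008 m and value of joint pad between 0.003 and 0.012 m and contact force between the fingers and dish above 0.3 N), for 0.05 s.
5. fingertips on colony 4, platen pressed 3 to 12 mm down (horizontal distance between the grasp point and mark4 below 0.008 m and value of joint pad between 0.003 and 0.012 m and contact force between the fingers and dish above 0.3 N), for 0.05 s.
6. fingertips on colony 5, platen pressed 3 to 12 mm down (horizontal distance between the grasp point and mark5 below 0.008 m and value of joint pad between 0.003 and 0.012 m and contact force between the fingers and dish above 0.3 N), for 0.05 s.
7. fingertips on the blue end dot, platen pressed 3 to 12 mm down (horizontal distance between the grasp point and mark6 below 0.008 m and value of joint pad between 0.003 and 0.012 m and contact force between the fingers and dish above 0.3 N), for 0.05 s.
At the end, for the whole second after the job is handed in: The fingertips went through the red dot, the five colonies in order and the blue dot, each within 8 mm, with the platen 3 to 12 mm down; at the end the platen is up again (within 1.5 mm), the dish rests flat and centred on it within 8 mm, and the other objects are within 15 mm of where they were (value of joint pad below 0.0015 m and horizontal distance between dish and pad_top below 0.008 m and z of dish in the frame of pad_top below 0.003 m and linear speed of dish below 0.02 m/s and angle between dish's own z axis and vertical below 0.05 rad and distance of each of pen, objective, reagent, eyepiece, slidebox, beaker from where it was at the start of the episode below 0.015 m); the robot touches nothing.
It fails at once if the platen is pressed too hard (more than 12.5 mm down) (value of joint pad above 0.0125 m).
It fails at once if the fingers come off, or come down on, the middle of the streak: fingertips less than 20 mm over it with the platen up (value of joint pad below 0.001 m and x of the grasp point in the frame of dish between -0.033 and 0.033 m and y of the grasp point in the frame of dish between -0.05 and 0.05 m and z of the grasp point in the frame of dish below 0.056 m).
It fails at once if the dish is lifted or tipped (z of dish in the frame of pad_top above 0.006 m or angle between dish's own z axis and vertical above 0.12 rad).
It fails at once if the dish is pushed out of its lugs (horizontal distance between dish and pad_top above 0.01 m).
It fails at once if another object is moved or lifted (distance of any of pen, objective, reagent, eyepiece, slidebox, beaker from where it was at the start of the episode above 0.02 m).
It also fails if it takes over 51 s, if anything falls off the work surface, if the arm or the gripper's body presses on something with over 40 N, if the wrist force passes 120 N, or if a joint passes its speed limit or range.

## Robot

A 7-joint arm with a two-finger parallel gripper is mounted at the origin on the work surface. World frame = base frame: x ahead of the robot, y to its left, z up, the work surface at z = 0. Lengths are in mm, angles in rad, forces in N, time in s.
With the tool pointing down it reaches from about 425 to 875 mm from the base axis. Payload 8.4 kg.
Tool frame: the origin (TCP) lies midway between the tips of the shut fingers; the grasp point (between the pads) lies 19 mm behind it; z points along the fingers, y is the line along which they close (so a half turn about z gives the same grasp; the last joint's range is limited). The gripper opens to 87 mm and grips with 3 to 60 N. Pads are 19 mm wide; open, the fingers measure 117 mm over their backs; the gripper's body (75 mm by 190 mm) begins 51 mm behind the grasp point.
Start: joints at [-1.256, 0.333, 0.04, 1.465, -0.013, 1.343, -0.059], TCP at [261.357, 595.11, 222.546] pointing down, gripper open.
Joint ranges: [-2.58, 2.58], [-0.38, 2.09], [-1.3, 1.39], [0.25, 2.4], [-1.5, 4.64], [0.08, 2.09], [-2.65, 2.65]. Speed limits (rad/s): [2.22, 2.22, 2.79, 2.79, 3.14, 3.14, 3.14].

## Interface

Orientations are given as a unit quaternion [x, y, z, w].
In Python, from station import bot, workorder, get_image gives the robot as it stands (bot), with the cameras as plain functions and the job (workorder).
- The arm moves only by the tool drive_effector, called after "Request:" by a JSON object that holds its "op" and its "data", one argument or row to a line. Schema: {"type":"object","properties":{"rows":{"type":"array","items":{"type":"array","items":{"type":"array","items":{"type":"number"},"minItems":7,"maxItems":7},"minItems":1,"maxItems":5},"minItems":1,"maxItems":1},"grip_force":{"type":"number"},"only":{"type":"string"},"quiet":{"type":"boolean"},"lines":{"type":"string"}},"required":["rows"],"additionalProperties":false}. rows is a list that holds a single list of rows (three levels of brackets), with 1 to 5 rows, each of 7 numbers: a rotation vector rx, ry, rz in fractions of the full range, 1 being pi rad, then dx, dy, dz in shares of the most that a row can go, 1 being 50 mm, then the finger opening in mm; each row shifts and turns the commanded pose from where the row before left it, along the tool's axes as they then stand; what a row does not reach is not made up. A row lasts 1/10 s, in which the tool goes at most 50 mm and 0.15 rad, less where a joint would pass 70% of its speed; a pose out of reach is approached as far as the arm can. The fingers move at their own pace and stop on an object; grip_force is the grip in N (left out, the last holds). Time passes only in rows, so rows that do not move let the fingers close. The tool returns the time, the measured TCP pose, the force, the opening and the grip force at its end. only (a regular expression) keeps the lines of the reply that match it, lines (a string "A,B") keeps lines A to B, and quiet returns only ok. Shift and turn numbers lie between -1 and 1, and a call with a number outside is refused. Input that does not fit is refused with a message, and nothing moves.
- bot.read_state(): the state, without advancing time (a new reading comes with each control period).
- get_image(name): name is "side" or "top"; returns a dict with "img" (480x640x3 uint8, blue, green, red), "fx", "fy", "cx", "cy" (pixels), "camera_from_world" (4x4, takes a point from world to camera coordinates). Camera axes: x right, y down, z forward; pixel columns grow to the right and rows downward; lengths in mm; the calibration is good to about 2 mm. A picture is of the moment at which its call begins. There is no depth.
- workorder.job_done(): hands the job in; it is judged then, once.
The state is a dict: "time": time; "joints": joint angles; "joint_velocities": joint speeds; "tau": joint torques, N m; "tcp_pos": TCP position; "ee_rot": TCP orientation; "contact_force": force on the tool from outside, world axes, zero at the start; "moment": the same for the moment, N m; "opening": finger opening in mm; "grip_force": force on a finger pad.
Only numpy, scipy, OpenCV 4.12 (cv2) and the standard library are available. Lean on these libraries where they do the work, as an engineer would, in place of code of your own. Each camera call takes 0.05 s, during which the arm holds its last target. There are 200 camera calls.

## Working session

There is one attempt and no reset: what is moved stays moved. The work goes in short steps, Python scripts to look and compute and a tool call to move; the robot and the scene stay as the last step left them, time stands still between calls to the robot, and variables do not carry over. Pictures are saved under pics/ and viewed, at most 10 in all, crops included, and the job is handed in when it is done.

```bash
ls; mkdir -p pics; python3 - <<'E'
from station import bot, workorder, get_image
import cv2,json
for n in("top","side"):
    r=get_image(n); cv2.imwrite(f"pics/{n}0.png",r["img"])
    print(n,r["fx"],r["fy"],r["cx"],r["cy"],r["camera_from_world"])
s=bot.read_state(); print(s)
E
```

```text
pics
station.py
top 589.2416300847259 589.2416300847259 321.85887853214695 245.46324619025887 [[ 1.94261548e-02 -9.99810599e-01 -1.17956121e-03  1.48562491e+01]
 [-9.98520484e-01 -1.93411303e-02 -5.08209018e-02  5.48857233e+02]
 [ 5.07884622e-02  2.16507073e-03 -9.98707086e-01  1.14359609e+03]
 [ 0.00000000e+00  0.00000000e+00  0.00000000e+00  1.00000000e+00]]
side 434.3287484141761 434.3287484141761 322.55604266886087 236.96808841401057 [[ 9.76200402e-01 -2.16359952e-01  1.48709747e-02 -5.22796051e+02]
 [-1.41648521e-01 -6.88026657e-01 -7.11726785e-01  1.51283271e+02]
 [ 1.64220800e-01  6.92681522e-01 -7.02298966e-01  6.28434602e+02]
 [ 0.00000000e+00  0.00000000e+00  0.00000000e+00  1.00000000e+00]]
{'time': 0.1, 'joints': array([-1.25620287,  0.33387604,  0.03985352,  1.46621308, -0.01337124,
        1.3433167 , -0.05846674]), 'joint_velocities': array([ 3.37781726e-04, -4.78541211e-04,  4.24208183e-04, -3.14389978e-03,
       -4.49299546e-04,  5.30136058e-05, -8.36202471e-04]), 'tau': array([ 3.56017801e-03, -6.57806468e+01,  1.33972820e+00, -4.04703784e+01,
       -5.96665847e-02,  4.09506785e-02,  5.75475906e-05]), 'tcp_pos': array([261.19915807, 594.72134428, 221.71001983]), 'ee_rot': array([ 2.05402963e-01,  9.78677181e-01, -7.67809815e-04, -9.70278208e-05]), 'contact_force': array([-0.02191974, -1.02741228, -0.14044016]), 'moment': array([0.01047526, 0.02593399, 0.06800162]), 'grip_force': 0.0, 'opening': 87.11489310760045}
```

View pics/top0.png

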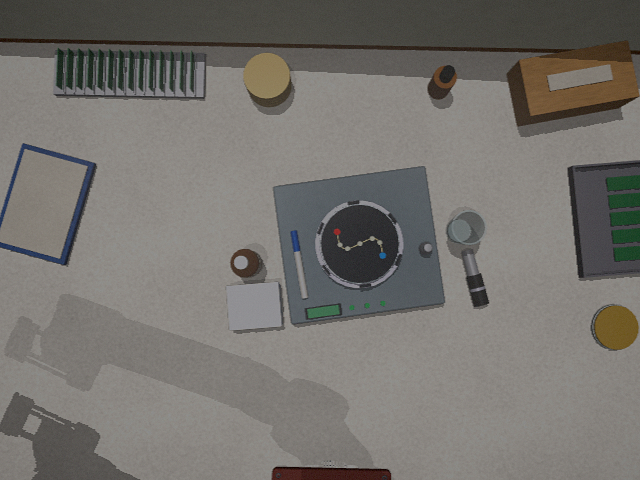

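View pics/side0.png

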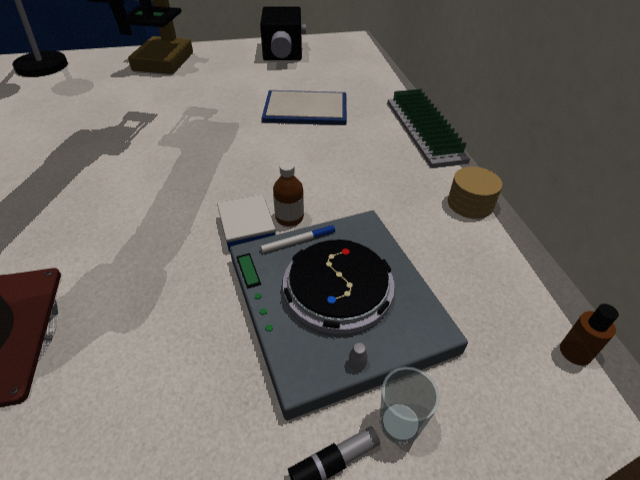

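The top view shows the red dot near (337,232), the blue dot near (382,255) and the dish centred at about (359,244). In the side view, red is near (346,252) and blue near (332,299). Next I'll measure both dots in each view.

```bash
cat > h.py <<'E'
import numpy as np, cv2
from station import bot, workorder, get_image
def ray(r,uv,z):
    M=r["camera_from_world"]; R,t=np.array(M)[:3,:3],np.array(M)[:3,3]
    d=R.T@np.array([(uv[0]-r["cx"])/r["fx"],(uv[1]-r["cy"])/r["fy"],1]); c=-R.T@t
    return c+d*(z-c[2])/d[2], c, d/np.linalg.norm(d)
def blobs(m,lo=4):
    n,_,st,c=cv2.connectedComponentsWithStats(m.astype(np.uint8))
    return [(int(st[i,4]),c[i]) for i in range(1,n) if st[i,4]>=lo]
def marks(name,box):
    r=get_image(name); x0,y0,x1,y1=box
    b,g,d=[c.astype(int) for c in cv2.split(r["img"][y0:y1,x0:x1])]
    f=lambda m:[(a,c+[x0,y0]) for a,c in blobs(m)]
    return r,f((d>100)&(d>2*g)&(d>2*b)),f((b>100)&(b>1.5*d)),f((d>120)&(g>110)&(d-b>20))
E
python3 - <<'E'
from h import *
P={}
for n,box in(("top",(325,215,395,275)),("side",(300,240,380,312))):
    r,*m=marks(n,box)
    for k,l in zip(("red","blue","cream"),m):
        for a,c in l:
            p,o,d=ray(r,c,70); print(n,k,a,c.round(1),p.round(1))
            if k!="cream" and a>15: P[n,k]=(o,d,p)
for k in("red","blue"):
    (o1,d1,_),(o2,d2,_)=P["top",k],P["side",k]
    s=np.linalg.lstsq(np.c_[d1,-d2],o2-o1,rcond=None)[0]
    print(k,"tri",((o1+s[0]*d1+o2+s[1]*d2)/2).round(1))
for n in("top","side"): print(n,"len",np.linalg.norm(P[n,"red"][2]-P[n,"blue"][2]))
E
```

```text
top red 34 [336.7 231.5] [572.3  -1.9  70. ]
top blue 35 [382.2 255.2] [529.6 -87.6  70. ]
top cream 4 [364.5 240.5] [556.5 -54.2  70. ]
top cream 4 [354.5 245.5] [546.7 -35.6  70. ]
side red 32 [345.1 251.1] [569.8  -1.5  70. ]
side blue 47 [331.2 299.1] [527.6 -87.   70. ]
side cream 42 [329.5 260. ] [542.  -14.9  70. ]
side cream 22 [338.5 273.5] [548.8 -43.7  70. ]
side cream 50 [347.9 289. ] [555.  -74.5  70. ]
red tri [571.1  -1.6  69.9]
blue tri [528.6 -87.3  70.3]
top len 95.75115390490491
side len 95.35003900456061
```

Both dots triangulate to z of about 70 mm and sit 95.6 mm apart (nominal 96), so the fix is good. I'll shut the fingers and turn the tool square with the world axes.

The manual's scale: shifts go in shares of 50 mm and turns go in shares of pi rad. Converting my numbers, -0.138 rad / 3.1416 = -0.0439.

Request:
{"op": "drive_effector", "data": {
  "rows": [
    [[0,0,-0.0439,0,0,0,0],[0,0,-0.0439,0,0,0,0],[0,0,-0.0439,0,0,0,0],[0,0,0,0,0,0,0],[0,0,0,0,0,0,0]]
  ],
  "grip_force": 10
}}

```text
time: 0.7
tcp_pos: [261.4, 595.0, 222.4]
ee_rot: [0.002, 1.0, -0.0, -0.0]
contact_force: [-0.1, 0.1, -0.5]
opening: 55.1
grip_force: 0.0
```

To row units: -40 mm is -0.8, -20 mm is -0.4.

Request:
{"op": "drive_effector", "data": {
  "rows": [
    [[0,0,0,-0.4,-0.8,0,0],[0,0,0,-0.4,-0.8,0,0],[0,0,0,-0.4,-0.8,0,0],[0,0,0,-0.4,-0.8,0,0],[0,0,0,-0.4,-0.8,0,0]]
  ]
}}

```text
time: 1.2
tcp_pos: [362.0, 393.4, 222.7]
ee_rot: [0.002, 1.0, 0.0, 0.0]
contact_force: [-0.0, 0.5, 0.5]
opening: 14.8
grip_force: 0.0
```

To row units: -40 mm is -0.8, -20 mm is -0.4.

Request:
{"op": "drive_effector", "data": {
  "rows": [
    [[0,0,0,-0.4,-0.8,0,0],[0,0,0,-0.4,-0.8,0,0],[0,0,0,-0.4,-0.8,0,0],[0,0,0,-0.4,-0.8,0,0],[0,0,0,-0.4,-0.8,0,0]]
  ]
}}

```text
time: 1.7
tcp_pos: [462.0, 193.4, 222.8]
ee_rot: [0.002, 1.0, 0.0, 0.0]
contact_force: [0.0, -0.2, 0.3]
opening: 0.4
grip_force: 0.0
```

Request:
{"op": "drive_effector", "data": {
  "rows": [
    [[0,0,0,-0.44,-0.8,0,0],[0,0,0,-0.44,-0.8,0,0],[0,0,0,-0.44,-0.8,0,0],[0,0,0,-0.44,-0.8,0,0],[0,0,0,-0.42,-0.7,0,0]]
  ]
}}

```text
time: 2.2
tcp_pos: [571.2, -2.2, 222.9]
ee_rot: [0.002, 1.0, 0.0, 0.0]
contact_force: [0.9, 0.7, 0.3]
opening: 0.3
grip_force: 0.0
```

To row units: 30 mm is 0.6.

Request:
{"op": "drive_effector", "data": {
  "rows": [
    [[0,0,0,0,0,0.6,0],[0,0,0,0,0,0.6,0],[0,0,0,0,0,0.6,0],[0,0,0,0,0,0,0],[0,0,0,0,0,0,0]]
  ]
}}

```text
time: 2.7
tcp_pos: [570.5, 0.2, 133.1]
ee_rot: [0.001, 1.0, -0.0, -0.0]
contact_force: [0.2, -0.4, 0.3]
opening: 0.7
grip_force: 0.0
```

To row units: 20 mm is 0.4, 18 mm is 0.36.

Request:
{"op": "drive_effector", "data": {
  "rows": [
    [[0,0,0,0,-0.04,0.4,0],[0,0,0,0,0,0.4,0],[0,0,0,0,0,0.36,0],[0,0,0,0,0,0,0],[0,0,0,0,0,0,0]]
  ]
}}

```text
time: 3.2
tcp_pos: [571.5, -1.8, 76.4]
ee_rot: [0.0, 1.0, 0.0, 0.001]
contact_force: [-0.0, -0.3, -0.3]
opening: 0.4
grip_force: 0.0
```

```bash
python3 - <<'E'
from h import *
for n in("top","side"): cv2.imwrite(f"pics/{n}1.png",cv2.resize(get_image(n)["img"][180:340,240:460],None,fx=3,fy=3))
a=cv2.imread("pics/side1.png")
E
```

```text
(no output)
```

View pics/side1.png

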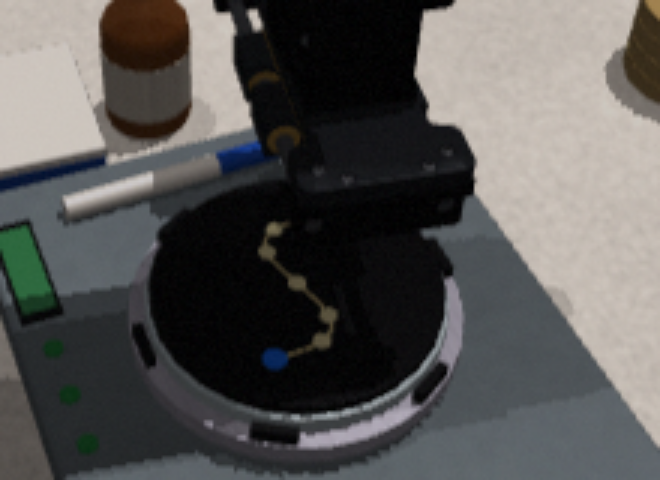

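The crop shows the shut fingertips just above the red dot (crop about (313,225)), with the dish and colonies undisturbed and the blue dot at crop (274,358). I'm going down to about 6 mm of press.

To row units: 4 mm is 0.08, 1 mm is 0.02.

Request:
{"op": "drive_effector", "data": {
  "rows": [
    [[0,0,0,0,0,0.08,0],[0,0,0,0,0,0.08,0],[0,0,0,0,0,0.08,0],[0,0,0,0,0,0.02,0],[0,0,0,0,0,0,0]]
  ]
}}

```text
time: 3.8
tcp_pos: [571.0, -1.7, 61.8]
ee_rot: [-0.0, 1.0, 0.0, 0.0]
contact_force: [2.9, 0.7, 4.4]
opening: 0.4
grip_force: 1.9
```

To row units: -1 mm is -0.02.

Request:
{"op": "drive_effector", "data": {
  "rows": [
    [[0,0,0,0,0,-0.02,0],[0,0,0,0,0,0,0],[0,0,0,0,0,0,0]]
  ]
}}

```text
time: 4.1
tcp_pos: [570.7, -1.8, 62.8]
ee_rot: [-0.0, 1.0, 0.0, 0.0]
contact_force: [1.9, 0.3, 3.2]
opening: 0.8
grip_force: 1.7
```

```bash
python3 - <<'E'
import numpy as np
C=np.array([549.8,-44.5]);u=np.array([-42.5,-85.7]);u/=np.linalg.norm(u);v=np.array([-u[1],u[0]])
for x in range(-48,49,8): print(x,(C+x*u+22*np.sin(np.pi*x/48)*v).round(1))
E
```

```text
-48 [571.1  -1.5]
-40 [557.7  -3.8]
-32 [546.9  -7.4]
-24 [540.8 -13.2]
-16 [539.8 -21.7]
-8 [543.5 -32.4]
0 [549.8 -44.5]
8 [556.1 -56.6]
16 [559.8 -67.3]
24 [558.8 -75.8]
32 [552.7 -81.6]
40 [541.9 -85.2]
48 [528.5 -87.5]
```

Force is 3.2 N at 7 mm down, as expected. I'm tracing to colony 1.

To row units: 6.5 mm is 0.13, 5.5 mm is 0.11.

Request:
{"op": "drive_effector", "data": {
  "rows": [
    [[0,0,0,0.13,-0.02,0,0],[0,0,0,0.13,-0.02,0,0],[0,0,0,0.11,-0.04,0,0],[0,0,0,0.11,-0.04,0,0],[0,0,0,0,0,0,0]]
  ]
}}

```text
time: 4.6
tcp_pos: [544.9, -8.4, 62.4]
ee_rot: [0.0, 1.0, 0.0, -0.001]
contact_force: [-1.6, -1.1, 3.5]
opening: 0.4
grip_force: 1.8
```

```bash
python3 - <<'E'
from h import *
r,*m=marks("side",(300,240,380,312))
for k,l in zip(("red","blue","cream"),m):
    for a,c in l: print(k,a,c.round(1),ray(r,c,63)[0].round(1))
E
```

```text
cream 24 [348.8 288. ] [558.5 -67.8  63. ]
cream 13 [348.2 295.9] [554.  -81.4  63. ]
```

Colonies 4 and 5 are still where predicted, so the dish hasn't shifted. On to colony 2.

To row units: -4.5 mm is -0.09, 1 mm is 0.02.

Request:
{"op": "drive_effector", "data": {
  "rows": [
    [[0,0,0,0,0,0,0],[0,0,0,0.09,-0.09,0,0],[0,0,0,0.02,-0.09,0,0],[0,0,0,0,-0.09,0,0],[0,0,0,0,0,0,0]]
  ]
}}

```text
time: 5.15
tcp_pos: [540.9, -22.3, 62.6]
ee_rot: [0.0, 1.0, -0.0, -0.0]
contact_force: [0.7, 0.0, 3.9]
opening: 0.1
grip_force: 1.8
```

To colony 3, at (549.8, -44.5).

To row units: -7.5 mm is -0.15, -7 mm is -0.14.

Request:
{"op": "drive_effector", "data": {
  "rows": [
    [[0,0,0,0,0,0,0],[0,0,0,-0.04,-0.14,0,0],[0,0,0,-0.07,-0.15,0,0],[0,0,0,-0.07,-0.15,0,0],[0,0,0,0,0,0,0]]
  ]
}}

```text
time: 5.65
tcp_pos: [550.7, -45.3, 62.7]
ee_rot: [0.001, 1.0, -0.001, 0.0]
contact_force: [1.2, -2.2, 3.2]
opening: 0.1
grip_force: 1.8
```

To row units: -7.5 mm is -0.15, -4 mm is -0.08.

Request:
{"op": "drive_effector", "data": {
  "rows": [
    [[0,0,0,0,0,0,0],[0,0,0,-0.08,-0.15,0,0],[0,0,0,-0.07,-0.15,0,0],[0,0,0,-0.05,-0.15,0,0],[0,0,0,0,0,0,0]]
  ]
}}

```text
time: 6.15
tcp_pos: [560.6, -67.6, 62.7]
ee_rot: [0.001, 1.0, -0.001, 0.0]
contact_force: [1.0, -2.7, 3.6]
opening: 0.5
grip_force: 1.7
```

```bash
python3 - <<'E'
from h import *
r=get_image("top"); cv2.imwrite("pics/top2.png",cv2.resize(r["img"][180:340,240:460],None,fx=3,fy=3))
for n,box in(("top",(325,215,395,275)),("side",(300,240,380,312))):
    r,*m=marks(n,box)
    for k,l in zip(("red","blue","cream"),m):
        for a,c in l: print(n,k,a,c.round(1),ray(r,c,63)[0].round(1))
E
```

```text
side cream 5 [326.4 267.2] [535.7 -22.   63. ]
```

```bash
python3 - <<'E'
from h import *
r=get_image("side"); cv2.imwrite("pics/side2.png",cv2.resize(cv2.convertScaleAbs(r["img"][220:340,270:410],alpha=1.6),None,fx=5,fy=5,interpolation=2))
E
```

```text
(no output)
```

View pics/side2.png

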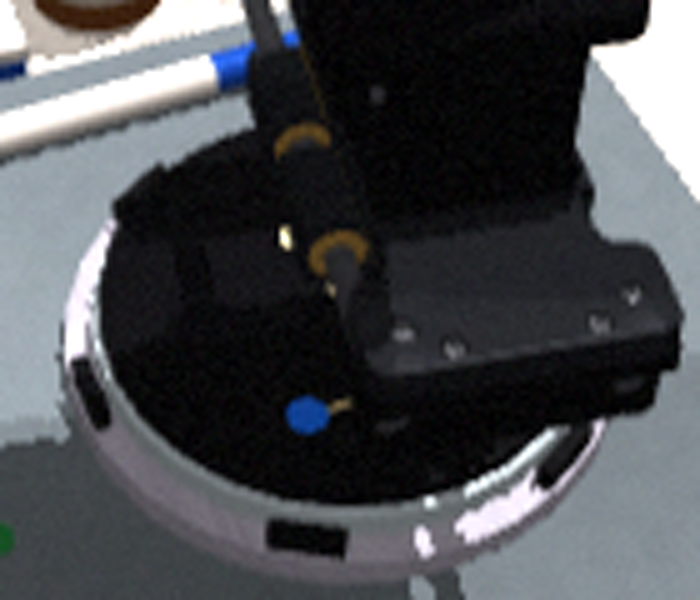

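The crop shows the blue dot at crop (308,414), which is pixel (331.2,302.4). The fingers are on colony 4, and the dish is still within its lugs.

To row units: -5 mm is -0.1, -4.5 mm is -0.09.

```bash
python3 - <<'E'
from h import *
print(ray(get_image("side"),(331.2,302.4),63)[0].round(1))
E
```

```text
[527.6 -87.5  63. ]
```

Request:
{"op": "drive_effector", "data": {
  "rows": [
    [[0,0,0,0,0,0,0],[0,0,0,0.03,-0.09,0,0],[0,0,0,0.03,-0.09,0,0],[0,0,0,0.1,-0.1,0,0],[0,0,0,0,0,0,0]]
  ]
}}

```text
time: 6.9
tcp_pos: [551.1, -80.9, 62.5]
ee_rot: [0.001, 1.0, -0.0, -0.0]
contact_force: [-1.4, -2.0, 2.5]
opening: 0.4
grip_force: 1.8
```

The blue dot hasn't moved. I'm on colony 5, so the blue dot is next.

To row units: 7.5 mm is 0.15, -2.5 mm is -0.05.

Request:
{"op": "drive_effector", "data": {
  "rows": [
    [[0,0,0,0,0,0,0],[0,0,0,0.15,-0.05,0,0],[0,0,0,0.15,-0.05,0,0],[0,0,0,0.15,-0.03,0,0],[0,0,0,0,0,0,0]]
  ]
}}

```text
time: 7.4
tcp_pos: [527.9, -86.8, 62.5]
ee_rot: [0.0, 1.0, 0.0, -0.001]
contact_force: [-1.9, -1.6, 3.8]
opening: 0.7
grip_force: 1.8
```

Request:
{"op": "drive_effector", "data": {
  "rows": [
    [[0,0,0,0,0,0,0],[0,0,0,0,0,0,0],[0,0,0,0,0,0,0]]
  ]
}}

```text
time: 7.7
tcp_pos: [529.0, -86.4, 62.3]
ee_rot: [-0.0, 1.0, -0.0, -0.001]
contact_force: [-2.7, -0.7, 2.4]
opening: 0.2
grip_force: 1.8
```

Now straight up.

To row units: -40 mm is -0.8, -30 mm is -0.6.

Request:
{"op": "drive_effector", "data": {
  "rows": [
    [[0,0,0,0,0,-0.08,0],[0,0,0,0,0,-0.08,0],[0,0,0,0,0,-0.2,0],[0,0,0,0,0,-0.6,0],[0,0,0,0,0,-0.8,0]]
  ]
}}

```text
time: 8.2
tcp_pos: [528.4, -86.1, 150.8]
ee_rot: [-0.0, 1.0, -0.0, -0.001]
contact_force: [1.0, -0.2, 0.5]
opening: 0.5
grip_force: 0.0
```

Request:
{"op": "drive_effector", "data": {
  "rows": [
    [[0,0,0,0,0,-0.8,0],[0,0,0,0,0,-0.8,0],[0,0,0,0,0,0,0],[0,0,0,0,0,0,0],[0,0,0,0,0,0,0]]
  ]
}}

```text
time: 8.7
tcp_pos: [529.0, -86.1, 229.8]
ee_rot: [-0.0, 1.0, 0.0, -0.001]
contact_force: [-0.2, -0.6, 0.1]
opening: 0.5
grip_force: 0.0
```

```bash
python3 - <<'E'
from h import *
r=get_image("side"); cv2.imwrite("pics/side3.png",r["img"])
E
```

```text
(no output)
```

View pics/side3.png

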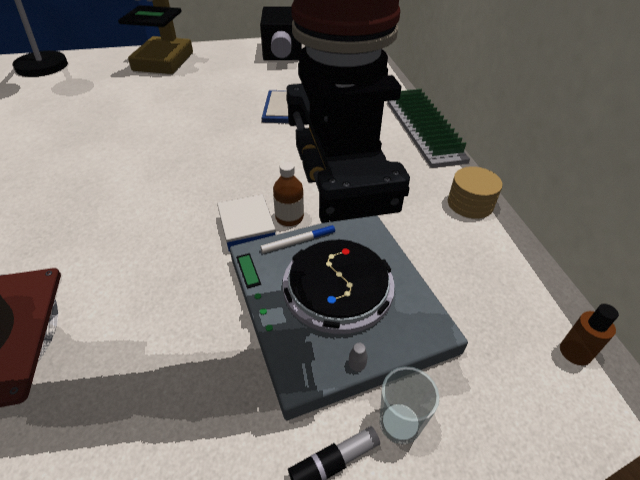

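The picture shows the dish back up in place, with red at (346,252) and blue at (332,299) as at the start. Every other object is where it was, and the gripper is clear.

```bash
python3 -c "
from station import bot, workorder, get_image
print(workorder.job_done())"
```

```text
the job is handed in; nothing more can be done
None
```

I traced the streak from the red dot through all five colonies to the blue dot, with the platen about 7–8 mm down by fingertip height, lifted straight off with the dish in place and nothing else moved, and handed the job in; no verdict was returned.

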